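# Zero a sprung probe and hold it square on a marked slope

## Robot

A 6-joint arm with a two-finger parallel gripper is mounted at the origin on a cart in front of the work surface, level with it; the furniture and walls round the work are solid. World frame = base frame: x ahead of the robot, y to its left, z up, the work surface at z = 0. Lengths are in m, angles in rad, forces in N, time in s.
With the tool pointing down it reaches from about 0.35 to 0.975 m from the base axis. Payload 4.9 kg.
Tool frame: the origin (TCP) lies at the very end of the fingers, on their centre line; the grasp point (between the pads) lies 19 mm behind it; z points along the fingers, y is the line along which they close (so a half turn about z gives the same grasp; the last joint's range is limited). The gripper opens to 85 mm and grips with 20 to 120 N. Pads are 22 mm wide; open, the fingers measure 114 mm over their backs; the gripper's body (76 mm by 85 mm) begins 54 mm behind the grasp point. The pads swing forward as they close: fully open they stand 13 mm farther back than shut.
Start: joints at [-1.38, 0.053, 1.613, -0, 1.476, -0.119], TCP at [0.191, -0.595, 0.231] pointing down, gripper open.
Joint ranges: [-3.01, 3.01], [-1.01, 2.22], [0.06, 2.58], [-1.02, 4.17], [0.09, 2.62], [-3.14, 3.14]. Speed limits (rad/s): [2.57, 2.57, 3.14, 3.14, 3.14, 3.14].

## Interface

Orientations are given as a unit quaternion [w, x, y, z].
In Python, from plant import manip, vision, order gives the robot as it stands.
- The arm moves only by the tool play_rows, never from a script. Its argument "steps" is a list that holds one entry, the list of rows, each a list of 6 numbers: the shift along the tool's x, y, z in mm, then the turn, a rotation vector about the tool's x, y, z in degrees. A call has 1 to 12 rows; each row is the pose to reach, as a shift and turn from the pose commanded when the call began, along the tool's axes at that moment; what a row does not reach only later rows make up. A row lasts 1/12 s, in which the tool goes at most 41.7 mm and 7.16 degrees, less where a joint would pass 70% of its speed; a pose out of reach is approached as far as the arm can. A call with a gripper value outside its range is refused whole. "claw" is the gripper's target within -1 to 1 (fully open at 1, half-way at 0, shut at -1), set as the call begins (left out, the last holds). The fingers move at their own pace and stop on an object; the grip force is fixed at half the most. Time passes only in rows, so rows that repeat a pose let the fingers close. It gives the time, the measured TCP pose, the force, the opening and the grip force at its end, in the units of the state.
- manip.state(): the state, without advancing time (a new reading comes with each control period).
- vision.grab_frame(name): name is "side" or "top" or "wrist"; returns (picture, depth): 480x640x3 uint8, blue, green, red; 480x640 float32, m along the optical axis (not along the pixel's ray), 0 where there is no reading.
- vision.camera_info(name): a dict with "K" (3x3 intrinsics, pixels), "eye" and "orientation" of the camera in the world; the wrist camera has in their place "T_tool_cam" (4x4, takes a point from camera to tool coordinates, whose origin is the TCP and whose axes are the flange's). Camera axes: x right, y down, z forward; pixel columns grow to the right and rows downward; lengths in m; the calibration is good to about 2 mm. A picture is of the moment at which its call begins: read the wrist's pose just before it. camera_info takes no time and is no camera call.
- order.job_done(): hands the job in; it is judged then, once.
The state is a dict: "time": time; "joint_pos": joint angles; "joint_vel": joint speeds; "joint_efforts": joint torques, N m; "tool_pos": TCP position; "tool_rot": TCP orientation; "contact_force": force on the tool from outside, world axes, zero at the start; "ft_torque": the same for the moment, N m; "gripper_width": opening from 0.0 (shut) to 1.0 (fully open); "grasp_force": force on a finger pad.
Only numpy, scipy, OpenCV 4.12 (cv2) and the standard library are available. Lean on these libraries where they do the work, as an engineer would, in place of code of your own. Each camera call takes 0.05 s, during which the arm holds its last target. There are 200 camera calls.

## Task

Take the black sprung test probe out of its stand and zero it: press it upright on the middle of the round steel block for a full second. Then set its tip inside the ring marked on the sloping plate, with the probe square to that face, and finish there, still gripping the probe and holding it against the plate. Both times press gently, so that the sprung tip is pushed about half-way in, never hard, and do not shove the round block or the sloping plate about.

Things in the scene. Friction and masses are not known exactly. Their poses are not given: they have to be found in the camera images.
- probe: the loose test probe, about 150 g, a straight round rod standing upright in its stand: black grip 26 mm in diameter and 72 mm long, below it a bare steel barrel 20 mm in diameter and 34 mm long, then a sprung steel tip. Origin on its axis at the shoulder between grip and barrel; z runs along the axis away from the tip (up, in the stand). In the stand the shoulder rests on the stand's top, 50 mm above the worktop. It may be gripped at any yaw
- probe_grip (a point): the place to grip the probe: on its axis, 42 mm above the shoulder (so 92 mm above the worktop while in the stand), 30 mm below its top end, 86 mm from the end of the unpressed tip; axes as the probe's
- probe_tip (a point): the very end of the sprung tip (8 mm thick, rounded); on the probe's axis, 44 mm below the shoulder when not pressed; moves with the tip
- plunger (a joint): how far the sprung tip is pushed into the barrel, m: 0 = fully out, 0.008 = the stop; spring 0.8 N per mm (half-way, 0.004, is 3.2 N)
- holder: the fixed probe stand: grey block 60 x 60 mm, 50 mm high, with two dark screwed-down feet at its foot (88 x 60 mm overall, 8 mm high) and an upright bore of 22.5 mm right through its middle. Origin under its centre on the worktop; the probe lifts straight out (44 mm of it is in the bore)
- ref_block: the round dark steel reference block, 64 mm in diameter, 17 mm high, loose, 0.7 kg. Origin under its centre (a square block nearby is not it)
- ref_top (a point): centre of the round block's level top face, 17 mm above the worktop
- angle_plate: the workpiece: a bright steel plate 110 x 80 x 12 mm fixed at 25 degrees to the level on a dark stand, loose, about 2 kg. Origin under the stand's centre on the worktop. The plate rises toward the body's +x; its lower edge faces the robot, more or less; highest point 78 mm. A wall shelf hangs 0.5 m above the worktop over the back of its right-hand part (beyond x = 0.6, y below 0), a red bin and trays stand along the back: cross from side to side nearer the robot
- ring_spot (a point): centre of the dark ring (17 mm clear inside) marked on the plate's sloping face, 59 mm above the worktop; z is the face's outward normal (25 degrees off vertical, leaning toward the body's -x), x runs up the slope. The ring lies 10 mm up the slope from the plate's middle and 14 mm toward the body's -y; the small X lower down on the face is not the spot

How it is judged:
On the way:
1. the probe is pressed upright on the middle of the round block (value of joint plunger between 0.002 and 0.007 m and contact force between probe and ref_block between 1 and 10 N and contact force between the fingers and probe above 2 N and contact force between probe and holder below 0.1 N and horizontal distance between probe_tip and ref_top below 0.02 m and angle between probe's own z axis and vertical below 0.15 rad), for 0.5 s.
At the end, for the whole second after the job is handed in: The probe is gripped, out of its stand, at rest and within 0.15 rad of square to the sloping face; its tip touches the plate within 8.5 mm of the ring's centre, pushed in 2 to 7 mm with 1 to 10 N (value of joint plunger between 0.002 and 0.007 m and contact force between probe and angle_plate between 1 and 10 N and contact force between the fingers and probe above 2 N and contact force between probe and holder below 0.1 N and distance between probe_tip and ring_spot below 0.0085 m and angle between the z axis of probe and the z axis of ring_spot, either way round below 0.15 rad and linear speed of probe below 0.02 m/s); the arm keeps its last pose, push and grip.
It fails at once if the probe is pressed hard on the plate or the round block (over 20 N) (contact force between probe and angle_plate above 20 N or contact force between probe and ref_block above 20 N).
It fails at once if the sloping plate or the round block is shoved more than 20 mm (distance of any of angle_plate, ref_block from where it was at the start of the episode above 0.02 m).
It also fails if it takes over 45 s, if anything falls off the work surface, if the arm or the gripper's body presses on something with over 40 N, if the wrist force passes 120 N, or if a joint passes its speed limit or range.

## Working session

There is one attempt and no reset: what is moved stays moved. The work goes in short steps, Python scripts to look and compute and a tool call to move; the robot and the scene stay as the last step left them, time stands still between calls to the robot, and variables do not carry over. Pictures are saved under pics/ and viewed, at most 10 in all, crops included, and the job is handed in when it is done.

Besides the shell and the picture viewer there is one more tool, called after ">>>" by a JSON object that holds its "api" and its "payload". play_rows: Moves the arm, as the interface text tells. Its arguments: {"type":"object","properties":{"steps":{"type":"array"},"claw":{"type":"number"}},"required":["steps"]}

```bash
mkdir -p pics
cat > h.py <<'E'
import numpy as np, cv2
from scipy.spatial.transform import Rotation as R
from plant import manip, vision, order
def q2R(q): return R.from_quat([q[1],q[2],q[3],q[0]]).as_matrix()
def grab(name):
    s=manip.state(); ci=vision.camera_info(name); im,d=vision.grab_frame(name)
    K=np.array(ci["K"])
    if name=="wrist":
        T=np.array(ci["T_tool_cam"]); Rt=q2R(s["tool_rot"]); Rc=Rt@T[:3,:3]; e=Rt@T[:3,3]+np.array(s["tool_pos"])
    else:
        o=np.array(ci["orientation"]); Rc=o if o.shape==(3,3) else q2R(o); e=np.array(ci["eye"])
    u,v=np.meshgrid(np.arange(640),np.arange(480))
    P=np.stack([(u-K[0,2])/K[0,0]*d,(v-K[1,2])/K[1,1]*d,d],-1)@Rc.T+e
    P[d==0]=np.nan
    return im,d,P,K,Rc,e,s
E
python3 - <<'E'
from h import *
s=manip.state(); print(s)
for n in ("top","side"):
    im,d,P,K,Rc,e,s=grab(n); cv2.imwrite(f"pics/{n}0.png",im); np.savez(f"{n}0.npz",im=im,P=P,K=K,Rc=Rc,e=e); print(n,K,e,Rc)
print(vision.camera_info("wrist"))
E
```

```text
{'time': 0.0, 'joint_pos': array([-1.37998880e+00,  5.33667902e-02,  1.61428178e+00,  2.08476240e-05,
        1.47603069e+00, -1.19013710e-01]), 'joint_vel': array([ 0.00108616, -0.00068142, -0.00203798,  0.00146859, -0.00016282,
       -0.00038078]), 'joint_efforts': array([-1.69085208e-03, -3.93679583e+01, -3.70178318e+01, -2.23491811e-04,
        7.23318910e-03,  1.30746596e-05]), 'tool_pos': array([ 0.19043353, -0.59462454,  0.23006418]), 'tool_rot': array([-1.04300441e-03,  9.88024942e-01,  1.54290720e-01, -2.70740286e-05]), 'contact_force': array([-0.38035939,  0.34681837,  0.69498415]), 'ft_torque': array([-0.00549267,  0.0082987 , -0.04335546]), 'grasp_force': 0.0, 'gripper_width': 1.0000710623478473}
top [[585.87545931   0.         329.80019005]
 [  0.         585.87545931 234.57620793]
 [  0.           0.           1.        ]] [ 0.33113424 -0.06157618  0.93150601] [[ 0.09377318 -0.96877279  0.22953402]
 [-0.99558926 -0.09056648  0.02448976]
 [-0.00293692 -0.23081809 -0.97299249]]
side [[565.12847424   0.         320.17171698]
 [  0.         565.12847424 240.86383111]
 [  0.           0.           1.        ]] [ 0.41718283 -0.82618353  0.58945088] [[ 0.99096875 -0.09197636  0.09757706]
 [-0.13188453 -0.53700162  0.8332081 ]
 [-0.02423641 -0.83855209 -0.54428208]]
{'K': array([[335.56361503,   0.        , 320.69541909],
       [  0.        , 335.56361503, 240.20126775],
       [  0.        ,   0.        ,   1.        ]]), 'T_tool_cam': array([[ 1.72573650e-04, -9.47821261e-01, -3.18802176e-01,
         8.20649534e-02],
       [ 9.99999970e-01,  2.19234674e-04, -1.10481179e-04,
        -7.07630994e-04],
       [ 1.74608902e-04, -3.18802147e-01,  9.47821270e-01,
        -1.42447232e-01],
       [ 0.00000000e+00,  0.00000000e+00,  0.00000000e+00,
         1.00000000e+00]])}
```

View pics/top0.png

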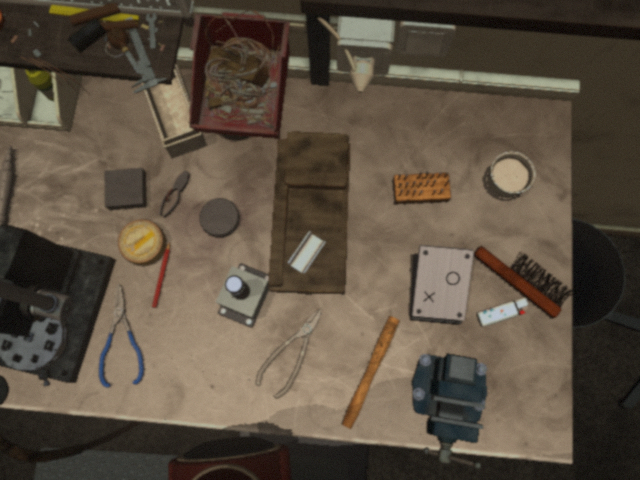

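View pics/side0.png

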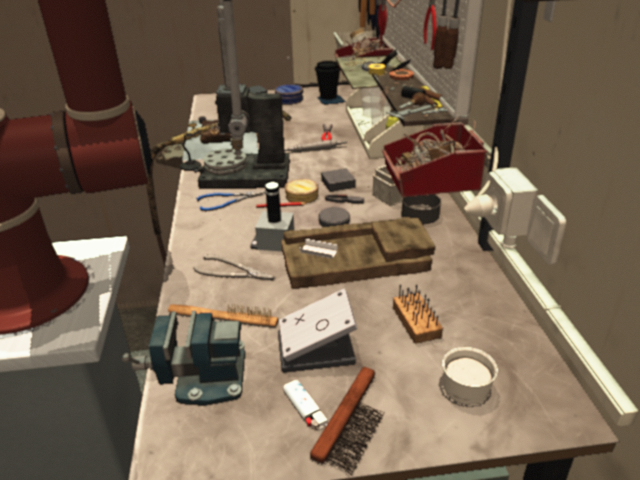

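The top view shows the probe's top end at about (236,286) in its stand, the round block at (219,217) and the plate at (443,285), with the ring at (453,279) and the X at (429,296). The vise is at (450,400). The side view agrees: ring at (322,325), probe at (273,200). Next I'll measure these from the depth.

Run:
```python
from h import *
z=np.load("top0.npz"); P=z["P"];im=z["im"];K=z["K"];Rc=z["Rc"];e=z["e"]
S=np.load("side0.npz"); Q=S["P"]
def px(u,v,zz):
    r=Rc@np.array([(u-K[0,2])/K[0,0],(v-K[1,2])/K[1,1],1]); return e+r*(zz-e[2])/r[2]
np.set_printoptions(precision=4,suppress=True)
def reg(P,x0,x1,y0,y1,z0,z1):
    p=P.reshape(-1,3); m=(p[:,0]>x0)&(p[:,0]<x1)&(p[:,1]>y0)&(p[:,1]<y1)&(p[:,2]>z0)&(p[:,2]<z1); return p[m]
print("probe px",px(236,285,.122),P[285,236]); print("blk px",px(219,217,.017),P[217,219]); print("ring",px(453,279,.059),P[279,453])
for n,A in(("top",P),("side",Q)):
    c=px(236,285,.122)
    t=reg(A,c[0]-.04,c[0]+.04,c[1]-.04,c[1]+.04,.112,.135); print(n,"probe top",len(t),t.mean(0) if len(t) else 0,t.min(0),t.max(0))
    t=reg(A,c[0]-.04,c[0]+.04,c[1]-.04,c[1]+.04,.06,.112); print(n," rod",len(t),t.min(0),t.max(0))
    t=reg(A,c[0]-.06,c[0]+.06,c[1]-.06,c[1]+.06,.04,.056); 
    print(n,"holder",len(t),cv2.minAreaRect(t[:,:2].astype(np.float32)))
    c=px(219,217,.017)
    t=reg(A,c[0]-.045,c[0]+.045,c[1]-.045,c[1]+.045,.011,.025); print(n,"block",len(t),np.median(t[:,2]),cv2.minEnclosingCircle(t[:,:2].astype(np.float32)),t.mean(0))
    c=px(443,285,.05)
    t=reg(A,c[0]-.09,c[0]+.09,c[1]-.09,c[1]+.09,.026,.085)
    m=t.mean(0); 
    for _ in range(4):
        m=t.mean(0); nn=np.linalg.svd(t-m,full_matrices=False)[2][2]; nn*=np.sign(nn[2]); t=t[abs((t-m)@nn)<.004]
    print(n,"plate",len(t),m,nn,"tilt",np.degrees(np.arccos(nn[2])),"dir",np.degrees(np.arctan2(nn[1],nn[0])),t.min(0),t.max(0))
    h=np.array([nn[0],nn[1]])/np.hypot(nn[0],nn[1]); ux=np.array([-h[0]*nn[2],-h[1]*nn[2],np.hypot(nn[0],nn[1])]); uy=np.cross(nn,ux)
    ab=np.stack([(t-m)@ux,(t-m)@uy],1).astype(np.float32); rct=cv2.minAreaRect(ab); print(rct); 
    ctr=m+ux*rct[0][0]+uy*rct[0][1]; print("centre",ctr,"pred ring",ctr+ux*.01-uy*.014)
# obstacles map: max height per 5cm
B=np.concatenate([P.reshape(-1,3),Q.reshape(-1,3)]);B=B[~np.isnan(B[:,0])]
for x in np.arange(.2,.8,.05):
    print("%.2f"%x,[ "%3d"%(1000*max(reg(B,x,x+.05,y,y+.05,-.02,.4)[:,2],default=np.nan)) if len(reg(B,x,x+.05,y,y+.05,-.02,.4)) else " -" for y in np.arange(.35,-.5,-.05)])
for u,v,s in((235,286,8),(219,217,1),(443,285,1)): pass
a=cv2.resize(im[200:340,180:500],None,fx=2.5,fy=2.5,interpolation=cv2.INTER_CUBIC); cv2.imwrite("pics/crop1.png",a)
```

```text
probe px [0.4381 0.0821 0.122 ] [0.4381 0.0821 0.1219]
blk px [0.5593 0.1425 0.017 ] [0.5595 0.1427 0.0161]
ring [ 0.4859 -0.2304  0.059 ] [ 0.4856 -0.2301  0.0605]
top probe top 288 [0.4389 0.0851 0.1218] [0.4265 0.0732 0.1121] [0.4518 0.0982 0.1261]
top  rod 122 [0.4265 0.0726 0.0601] [0.4473 0.0907 0.1117]
top holder 1610 ((0.45663461089134216, 0.07012099027633667), (0.08127184957265854, 0.10207454115152359), 73.0267333984375)
top block 1190 0.01719895718452258 ((0.5604170560836792, 0.1440546065568924), 0.0323730930685997) [0.5596 0.1435 0.0171]
top plate 3714 [ 0.4794 -0.2145  0.056 ] [-0.4215 -0.0021  0.9068] tilt 24.932420112142125 dir -179.7079698533342 [ 0.4084 -0.2553  0.0262] [ 0.53   -0.1426  0.0814]
((-0.01100408285856247, 0.015849683433771133), (0.13066473603248596, 0.1134302094578743), 0.28438159823417664)
centre [ 0.4693 -0.1987  0.0514] pred ring [ 0.4785 -0.2127  0.0556]
side probe top 150 [0.4391 0.0807 0.1199] [0.4263 0.0697 0.1122] [0.4521 0.1001 0.125 ]
side  rod 356 [0.4261 0.0692 0.0601] [0.4526 0.087  0.112 ]
side holder 830 ((0.45644688606262207, 0.0696589946
[... 1467 characters left out ...]
 50', ' 51', ' 35', ' 34', '  5', '  5', '  6', ' 15', '  6', '  6', '  4']
0.60 ['  5', ' 26', ' 27', ' 14', '  7', '  6', ' 51', ' 59', ' 60', ' 56', ' 52', ' 50', ' 48', ' 46', ' 46', '  5', '  7']
0.65 ['172', '172', '184', '186', '157', '186', '157', '157', ' 60', ' 57', ' 40', ' 52', ' 45', ' 45', ' 45', ' 46', '  5']
0.70 ['186', '205', '206', '197', '179', '180', '197', '172', ' 56', '140', '  5', '  5', '  5', '  5', ' 47', '  5', '  5']
0.75 ['357', '374', '388', '389', '399', '214', '205', '197', '178', '179', '175', '  6', '  6', '  7', '  6', '  5', '  5']
0.80 ['370', '379', '383', '394', '399', '399', '399', '399', '399', '399', '399', '399', '399', '399', '307', '205', '171']
```

View pics/crop1.png

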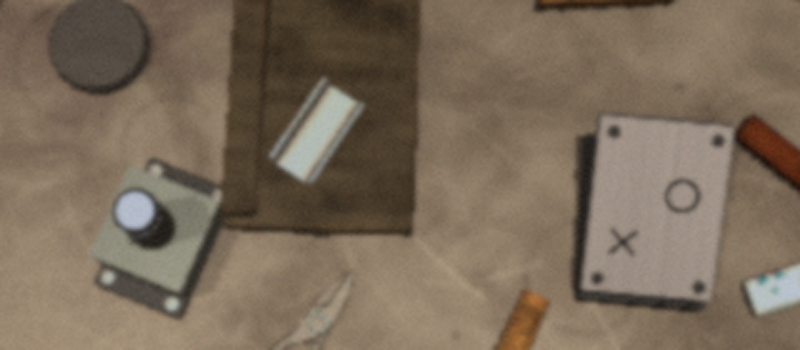

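The crop shows the round block at (99,45), the probe's top at (135,210), the ring at (682,195) and the X at (622,242). The plate's screws are near its corners. First I'll go over the plate for a close look, then on to the probe.

>>> {"api": "play_rows", "payload": {"steps": [[[25,-23,0,0,0,1.5],[51,-48,0,0,0,3],[78,-73,0,0,0,5],[105,-98,0,0,0,6.5],[132,-123,0,0,0,8],[159,-148,0,0,0,10],[186,-174,0,0,0,11.5],[214,-200,0,0,0,13],[244,-228,0,0,0,15],[276,-258,0,0,0,16.5],[302,-282,0,0,0,17.8],[314,-293,0,0,0,17.8]]], "claw": 1}}

```text
time: 1.1
tool_pos: [0.4013, -0.2168, 0.2309]
tool_rot: [-0.001, 1.0, 0.001, 0.0]
contact_force: [0.2, -0.3, 0.6]
gripper_width: 1.0
grasp_force: 0.0
```

Run:
```python
from h import *
im,d,P,K,Rc,e,s=grab("wrist"); print(s["time"],s["tool_pos"],s["tool_rot"]); cv2.imwrite("pics/w1.png",im); np.savez("w1.npz",im=im,P=P,K=K,Rc=Rc,e=e)
```

```text
1.1 [ 0.40133353 -0.21683665  0.23093096] [-7.35444609e-04  9.99999257e-01  9.48104957e-04  2.13822628e-04]
```

View pics/w1.png

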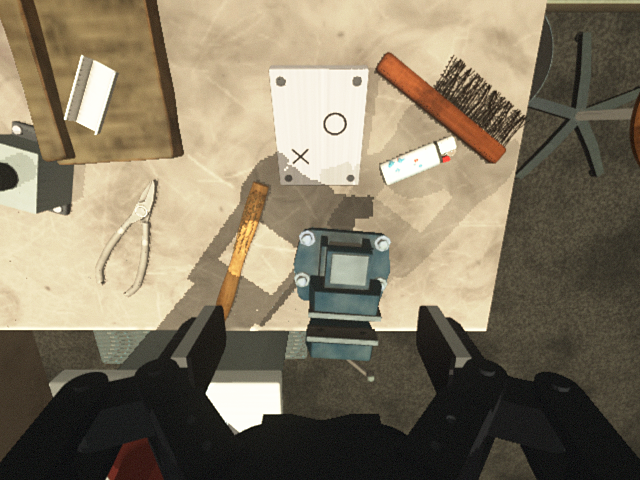

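The wrist view shows the ring at (335,124), the X at (300,157), and plate screws at (281,82), (357,82), (288,178) and (351,178). I'll fit the plate's plane here.

Run:
```python
from h import *
np.set_printoptions(precision=4,suppress=True)
z=np.load("w1.npz"); P=z["P"];im=z["im"];K=z["K"];Rc=z["Rc"];e=z["e"]
g=cv2.cvtColor(im,cv2.COLOR_BGR2GRAY)
t=P[72:182,278:360].reshape(-1,3); t=t[~np.isnan(t[:,0])]
for _ in range(5):
    m=t.mean(0); n=np.linalg.svd(t-m,full_matrices=False)[2][2]; n*=np.sign(n[2]); t=t[abs((t-m)@n)<.003]
print(len(t),n,"tilt",np.degrees(np.arccos(n[2])),"normal azim",np.degrees(np.arctan2(n[1],n[0])))
def on(u,v):
    r=Rc@np.array([(u-K[0,2])/K[0,0],(v-K[1,2])/K[1,1],1]); return e+r*((m-e)@n)/(r@n)
def blob(u,v,r,th=90):
    w=g[v-r:v+r+1,u-r:u+r+1]; ys,xs=np.nonzero(w<th); return u-r+xs.mean(),v-r+ys.mean(),len(xs)
pts=[]
for u,v in((281,82),(357,82),(288,178),(351,178)):
    b=blob(u,v,7); pts.append(on(*b[:2])); print(b,pts[-1])
b=blob(335,124,14); rg=on(*b[:2]); print("ring",b,rg)
pts=np.array(pts); c=pts.mean(0); ux=(pts[:2].mean(0)-pts[2:].mean(0)); ux/=np.linalg.norm(ux); uy=np.cross(n,ux)
print("centre",c,"ux",ux,"yaw",np.degrees(np.arctan2(ux[1],ux[0])),"pred ring",c+.01*ux-.014*uy)
```

```text
8941 [-0.4235 -0.0017  0.9059] tilt 25.05395878731873 normal azim -179.7633347009333
(np.float64(nan), np.float64(nan), 0) [nan nan nan]
(np.float64(nan), np.float64(nan), 0) [nan nan nan]
(np.float64(288.09090909090907), np.float64(177.75757575757575), 33) [ 0.4354 -0.1831  0.0356]
(np.float64(nan), np.float64(nan), 0) [nan nan nan]
ring (np.float64(334.6119402985075), np.float64(123.26865671641791), 67) [ 0.4867 -0.228   0.0595]
centre [nan nan nan] ux [nan nan nan] yaw nan pred ring [nan nan nan]<stdin>:12: RuntimeWarning: Mean of empty slice.
  ret = ret.dtype.type(ret / rcount)
```

>>> {"api": "play_rows", "payload": {"steps": [[[3,-30,0,0,0,0],[8,-65,0,0,0,0],[13,-102,0,0,0,0],[18,-140,0,0,0,0],[23,-178,0,0,0,0],[28,-216,0,0,0,0],[32,-250,0,0,0,0],[35,-278,0,0,0,0],[37,-295,0,0,0,0],[38,-301,0,0,0,0]]]}}

```text
time: 1.98
tool_pos: [0.4383, 0.0822, 0.2309]
tool_rot: [-0.0, 1.0, 0.001, -0.0]
contact_force: [-0.2, -0.0, 0.6]
gripper_width: 0.998
grasp_force: 0.0
```

Run:
```python
from h import *
im,d,P,K,Rc,e,s=grab("wrist"); print(s["time"],s["tool_pos"],s["tool_rot"]); cv2.imwrite("pics/w2.png",im); np.savez("w2.npz",im=im,P=P,K=K,Rc=Rc,e=e)
np.set_printoptions(precision=4,suppress=True)
p=P.reshape(-1,3)
m=(abs(p[:,0]-.439)<.04)&(abs(p[:,1]-.084)<.04)&(p[:,2]>.117)&(p[:,2]<.127); t=p[m]; print(len(t),t.mean(0),t.min(0),t.max(0),cv2.minEnclosingCircle(t[:,:2].astype(np.float32)))
m=(abs(p[:,0]-.56)<.06)&(abs(p[:,1]-.143)<.06)&(p[:,2]>.012)&(p[:,2]<.022); t=p[m]; print(len(t),t.mean(0),np.median(t[:,2]),cv2.minEnclosingCircle(t[:,:2].astype(np.float32)))
```

```text
1.9833 [0.43828753 0.08222933 0.23088331] [-1.30320557e-04  9.99999285e-01  1.11468569e-03 -4.12469330e-04]
795 [0.4399 0.0871 0.1219] [0.4265 0.0747 0.117 ] [0.4517 0.0994 0.1243] ((0.4389200508594513, 0.08722390234470367), 0.012975339777767658)
3689 [0.5605 0.1449 0.0169] 0.016993697832186294 ((0.560075581073761, 0.14549581706523895), 0.03209220990538597)
```

View pics/w2.png

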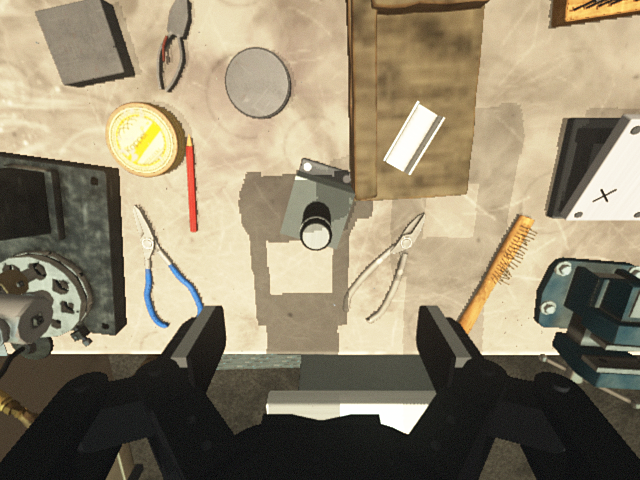

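Wrist view: the probe's top is at (316,235), midway between the fingers, and the round block is at (258,82). The fitted radii of 13.0 and 32.1 mm match the sizes given. Descending to grip.

>>> {"api": "play_rows", "payload": {"steps": [[[0.7,-4.3,20,0,0,0],[0.7,-4.3,50,0,0,0],[0.7,-4.3,80,0,0,0],[0.7,-4.3,110,0,0,0],[0.7,-4.3,135,0,0,0],[0.7,-4.3,150,0,0,0],[0.7,-4.3,158,0,0,0],[0.7,-4.3,158,0,0,0]]]}}

```text
time: 2.7
tool_pos: [0.4377, 0.0836, 0.0711]
tool_rot: [0.0, 1.0, -0.001, -0.002]
contact_force: [-0.2, 0.7, -0.1]
gripper_width: 1.0
grasp_force: 0.0
```

>>> {"api": "play_rows", "payload": {"steps": [[[0,0,0,0,0,0],[0,0,0,0,0,0],[0,0,0,0,0,0],[0,0,0,0,0,0],[0,0,0,0,0,0],[0,0,0,0,0,0],[0,0,0,0,0,0],[0,0,0,0,0,0],[0,0,0,0,0,0],[0,0,0,0,0,0]]], "claw": -1}}

```text
time: 3.53
tool_pos: [0.44, 0.0849, 0.0744]
tool_rot: [-0.0, 1.0, -0.0, 0.001]
contact_force: [-0.5, 0.2, 6.2]
gripper_width: 0.286
grasp_force: 58.6
```

>>> {"api": "play_rows", "payload": {"steps": [[[0,0,-8,0,0,0],[0,0,-20,0,0,0],[0,0,-35,0,0,0],[0,0,-50,0,0,0],[0,0,-65,0,0,0],[0,0,-80,0,0,0],[0,0,-92,0,0,0],[0,0,-100,0,0,0],[0,0,-100,0,0,0],[0,0,-100,0,0,0],[0,0,-100,0,0,0]]]}}

```text
time: 4.45
tool_pos: [0.4385, 0.0848, 0.1721]
tool_rot: [0.0, 1.0, -0.0, -0.001]
contact_force: [-0.2, 0.1, -1.3]
gripper_width: 0.287
grasp_force: 58.9
```

Run:
```python
from h import *
np.set_printoptions(precision=4,suppress=True)
for i in range(2):
    s=manip.state(); print(s["time"],s["tool_pos"],s["tool_rot"],s["contact_force"],s["ft_torque"],s["gripper_width"],s["grasp_force"])
    im,d,P,K,Rc,e,s=grab("side")
np.savez("s2.npz",im=im,P=P,K=K,Rc=Rc,e=e)
c=s["tool_pos"]; p=P.reshape(-1,3)
for z in np.arange(.06,.16,.005):
    m=(abs(p[:,0]-c[0])<.03)&(abs(p[:,1]-c[1])<.03)&(abs(p[:,2]-z)<.0025); t=p[m]
    if len(t): print(round(z,3),len(t),t.min(0)[:2],t.max(0)[:2])
o=(np.array([c[0],c[1],.12])-e)@Rc; u,v=int(K[0,0]*o[0]/o[2]+K[0,2]),int(K[1,1]*o[1]/o[2]+K[1,2]); print(u,v)
cv2.imwrite("pics/s2.png",cv2.resize(im[v-80:v+80,u-80:u+80],None,fx=3.5,fy=3.5,interpolation=cv2.INTER_CUBIC))
```

```text
4.45 [0.4385 0.0848 0.1721] [ 0.      1.     -0.0004 -0.001 ] [-0.1679  0.1183 -1.2557] [-0.0093  0.0066  0.0153] 0.28676072047908596 58.948988914489746
4.5 [0.4384 0.0848 0.172 ] [ 0.      1.     -0.0004 -0.0012] [ 0.2457  0.5781 -1.6436] [-0.0375  0.0263  0.0034] 0.28879004004428765 58.949607610702515
0.105 3 [0.4366 0.0823] [0.4384 0.0854]
0.11 7 [0.4349 0.0809] [0.4405 0.0845]
0.115 15 [0.4284 0.0726] [0.4463 0.0854]
0.12 23 [0.4285 0.074 ] [0.4467 0.0832]
0.125 29 [0.4286 0.0741] [0.4469 0.0842]
0.13 29 [0.4291 0.0728] [0.4476 0.0866]
0.135 26 [0.4278 0.0728] [0.4477 0.0869]
0.14 32 [0.4283 0.072 ] [0.4462 0.0851]
0.145 25 [0.4286 0.0737] [0.4465 0.0821]
0.15 28 [0.4255 0.0711] [0.4506 0.0841]
0.155 36 [0.4258 0.0695] [0.4508 0.0854]
271 186
```

View pics/s2.png

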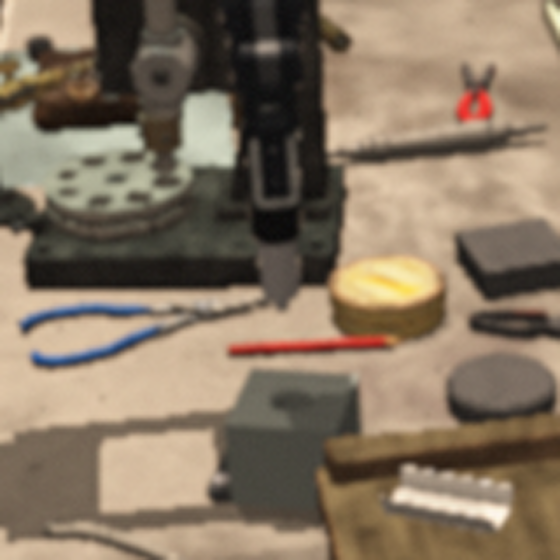

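The probe hangs straight, with its tip about 67 mm below the TCP. I'll go over the round block while turning the camera toward +y, clear of the bin.

>>> {"api": "play_rows", "payload": {"steps": [[[6,-3,0,0,0,-7],[16,-8,0,0,0,-14],[28,-14,0,0,0,-21],[41,-20,0,0,0,-28],[54,-27,0,0,0,-35],[67,-33,0,0,0,-42],[80,-39,0,0,0,-49],[92,-45,0,0,0,-56],[103,-51,0,0,0,-63],[113,-56,0,0,0,-70],[119,-59,0,0,0,-77],[121.5,-60,0,0,0,-84]]]}}

```text
time: 5.55
tool_pos: [0.5611, 0.1451, 0.172]
tool_rot: [-0.001, 0.741, 0.671, -0.001]
contact_force: [-0.3, -0.5, -2.2]
gripper_width: 0.286
grasp_force: 59.2
```

>>> {"api": "play_rows", "payload": {"steps": [[[0,0,0,0,0,-6],[0,0,0,0,0,-6],[0,0,0,0,0,-6],[0,0,0,0,0,-6]]]}}

```text
time: 5.88
tool_pos: [0.5604, 0.1446, 0.1727]
tool_rot: [-0.0, 0.708, 0.706, -0.0]
contact_force: [0.4, 0.6, -1.5]
gripper_width: 0.29
grasp_force: 59.2
```

Run:
```python
from h import *
np.set_printoptions(precision=4,suppress=True)
s=manip.state(); print(s)
im,d,P,K,Rc,e,s=grab("wrist"); cv2.imwrite("pics/w3.png",im); p=P.reshape(-1,3)
m=(abs(p[:,0]-.56)<.06)&(abs(p[:,1]-.143)<.06)&(p[:,2]>.012)&(p[:,2]<.022); t=p[m]; print(len(t),t.mean(0),np.median(t[:,2]),cv2.minEnclosingCircle(t[:,:2].astype(np.float32)))
Rt=q2R(s["tool_rot"]); q=(p-s["tool_pos"])@Rt
for z in np.arange(0.005,.075,.005):
    m=(abs(q[:,0])<.02)&(abs(q[:,1])<.02)&(abs(q[:,2]-z)<.0025); t=q[m]
    if len(t): print(round(z,3),len(t),t.min(0)[:2],t.max(0)[:2])
```

```text
{'time': 5.8833, 'joint_pos': array([ 0.124 , -0.0127,  1.7788, -0.    ,  1.3766,  0.1272]), 'joint_vel': array([ 0.0002, -0.0057, -0.0013, -0.0001,  0.0005, -0.0107]), 'joint_efforts': array([  0.0156, -36.1815, -36.877 ,  -0.0003,   0.0025,   0.0054]), 'tool_pos': array([0.5604, 0.1446, 0.1727]), 'tool_rot': array([-0.0003,  0.7082,  0.706 , -0.0004]), 'contact_force': array([ 0.3641,  0.5746, -1.4681]), 'ft_torque': array([-0.0072, -0.0049,  0.0038]), 'grasp_force': 59.21127498149872, 'gripper_width': 0.28964140429186763}
3557 [0.5602 0.147  0.0167] 0.016838687399270746 ((0.5603827238082886, 0.1451735943555832), 0.032154493033885956)
0.005 266 [ 0.0001 -0.0132] [0.0134 0.0123]
0.01 196 [ 0.0016 -0.0135] [0.0136 0.0121]
0.015 193 [ 0.0005 -0.0139] [0.0134 0.0125]
0.02 118 [ 0.0039 -0.013 ] [0.0128 0.0105]
0.025 19 [ 0.0064 -0.0099] [0.0122 0.0101]
0.03 35 [ 0.0068 -0.008 ] [0.0099 0.0049]
0.035 97 [ 0.0039 -0.0094] [0.01  0.008]
0.04 97 [ 0.0005 -0.0109] [0.0099 0.0081]
0.045 91 [ 0.0017 -0.0105] [0.0097 0.0083]
0.05 88 [-0.     -0.0107] [0.0096 0.0087]
0.055 72 [ 0.001  -0.0109] [0.0098 0.0082]
0.06 1 [ 0.004  -0.0097] [ 0.004  -0.0097]
```

>>> {"api": "play_rows", "payload": {"steps": [[[0,0,10,0,0,0],[0,0,26,0,0,0],[0,0,42,0,0,0],[0,0,56,0,0,0],[0,0,68,0,0,0],[0,0,76,0,0,0],[0,0,80,0,0,0],[0,0,80,0,0,0],[0,0,80,0,0,0]]]}}

```text
time: 6.68
tool_pos: [0.5611, 0.1447, 0.0936]
tool_rot: [0.0, 0.707, 0.707, 0.0]
contact_force: [-0.7, 0.6, -2.1]
gripper_width: 0.29
grasp_force: 59.2
```

>>> {"api": "play_rows", "payload": {"steps": [[[0,0,2,0,0,0],[0,0,4,0,0,0],[0,0,6,0,0,0],[0,0,8,0,0,0],[0,0,8,0,0,0],[0,0,8,0,0,0]]]}}

```text
time: 7.18
tool_pos: [0.5607, 0.1447, 0.0853]
tool_rot: [-0.0, 0.707, 0.707, -0.0]
contact_force: [0.5, 0.3, -1.8]
gripper_width: 0.29
grasp_force: 59.2
```

>>> {"api": "play_rows", "payload": {"steps": [[[0,0,1,0,0,0],[0,0,2,0,0,0],[0,0,3,0,0,0],[0,0,3,0,0,0],[0,0,3,0,0,0]]]}}

```text
time: 7.6
tool_pos: [0.561, 0.1448, 0.0826]
tool_rot: [0.0, 0.707, 0.707, 0.0]
contact_force: [0.3, 0.3, -0.2]
gripper_width: 0.287
grasp_force: 59.3
```

Run:
```python
from h import *
for i in range(4):
    s=manip.state(); print(s["tool_pos"],s["contact_force"]); vision.grab_frame("side")
```

```text
[0.56096797 0.14477982 0.08257776] [ 0.25377025  0.30043169 -0.20212111]
[0.56096586 0.14472877 0.08258192] [-0.11230439 -0.3608955  -0.18711721]
[0.5609797  0.14477074 0.08256987] [0.65356528 0.70788397 1.18559022]
[0.56099045 0.14474974 0.08257702] [-0.35456378 -0.12983712  0.3467404 ]
```

>>> {"api": "play_rows", "payload": {"steps": [[[0,0,1,0,0,0],[0,0,1.8,0,0,0],[0,0,1.8,0,0,0],[0,0,1.8,0,0,0],[0,0,1.8,0,0,0],[0,0,1.8,0,0,0],[0,0,1.8,0,0,0],[0,0,1.8,0,0,0],[0,0,1.8,0,0,0],[0,0,1.8,0,0,0],[0,0,1.8,0,0,0],[0,0,1.8,0,0,0]]]}}

```text
time: 8.8
tool_pos: [0.5609, 0.1447, 0.0806]
tool_rot: [0.0, 0.707, 0.707, 0.0]
contact_force: [0.2, -0.7, 1.4]
gripper_width: 0.287
grasp_force: 59.3
```

Run:
```python
from h import *
f=[]
for i in range(12):
    s=manip.state(); f.append(s["contact_force"]); vision.grab_frame("side")
print(s["time"],s["tool_pos"],np.mean(f,0),np.std(f,0))
```

```text
9.35 [0.56085954 0.1447108  0.08054709] [0.3650486  0.57114743 1.70069137] [0.31187015 0.51656162 0.41942296]
```

>>> {"api": "play_rows", "payload": {"steps": [[[0,0,-5,0,0,0],[0,0,-18,0,0,0],[0,0,-36,0,0,0],[0,0,-56,0,0,0],[0,0,-76,0,0,0],[0,0,-92,0,0,0],[0,0,-105,0,0,0],[-15,-5,-110,0,0,0],[-40,-13,-110,0,0,0],[-68,-22,-110,-3,0,0],[-98,-31,-110,-6,0,0],[-128,-41,-110,-9,0,0]]]}}

```text
time: 10.4
tool_pos: [0.5189, 0.0158, 0.1905]
tool_rot: [0.056, 0.705, 0.705, 0.056]
contact_force: [-0.2, -0.9, -1.4]
gripper_width: 0.286
grasp_force: 59.4
```

Run:
```python
from h import *
s=manip.state(); print(s["time"],s["tool_pos"],s["tool_rot"])
n=np.array([-.4235,-.002,.906]);n/=np.linalg.norm(n)
z=-n; y=np.array([1,0,0])-z*z[0]; y/=np.linalg.norm(y); x=np.cross(y,z); Rg=np.stack([x,y,z],1)
p=np.array([.4865,-.229,.0595])+n*.1076
Rt=q2R(s["tool_rot"]); print("target",p,"shift mm",(p-s["tool_pos"])@Rt*1000,"turn",np.degrees(R.from_matrix(Rt.T@Rg).as_rotvec()))
```

```text
10.4 [0.51886863 0.01584177 0.19047095] [0.05609468 0.7047873  0.70500024 0.05570368]
target [ 0.44093578 -0.22921518  0.15697623] shift mm [-245.01765246  -82.32221433   20.92216356] turn [-15.98487352   0.14858178   0.06102042]
```

>>> {"api": "play_rows", "payload": {"steps": [[[-25,-9,0,-2,0,0],[-52,-18,1,-4,0,0],[-82,-28,2,-6,0,0],[-112,-38,4,-8,0,0],[-142,-48,6,-10,0,0],[-172,-58,9,-12,0,0],[-200,-67,13,-14,0,0],[-222,-75,17,-15,0,0],[-238,-80,20,-16,0.1,0.1],[-245,-82.3,21,-16,0.1,0.1],[-245,-82.3,21,-16,0.1,0.1],[-245,-82.3,21,-16,0.1,0.1]]]}}

```text
time: 11.4
tool_pos: [0.4414, -0.2279, 0.1569]
tool_rot: [0.152, 0.691, 0.689, 0.154]
contact_force: [-0.2, -0.1, -2.0]
gripper_width: 0.292
grasp_force: 59.3
```

Run:
```python
from h import *
np.set_printoptions(precision=4,suppress=True)
f=[]
for i in range(4): f.append(manip.state()["contact_force"]); vision.grab_frame("top")
print("bias",np.mean(f,0))
im,d,P,K,Rc,e,s=grab("wrist"); np.savez("w4.npz",im=im,P=P,K=K,Rc=Rc,e=e); p=P.reshape(-1,3)
print(s["time"],s["tool_pos"],s["tool_rot"])
Rt=q2R(s["tool_rot"]); q=(p-s["tool_pos"])@Rt
for z in np.arange(0.01,.075,.005):
    m=(abs(q[:,0])<.02)&(abs(q[:,1])<.02)&(abs(q[:,2]-z)<.0025); t=q[m]
    if len(t): print(round(z,3),len(t),t.min(0)[:2],t.max(0)[:2])
m=(abs(p[:,0]-.48)<.06)&(abs(p[:,1]+.215)<.06)&(p[:,2]>.028)&(p[:,2]<.085)&(q[:,2]>.09); t=p[m]
for _ in range(5):
    c=t.mean(0); n=np.linalg.svd(t-c,full_matrices=False)[2][2]; n*=np.sign(n[2]); t=t[abs((t-c)@n)<.003]
print(len(t),c,n,"in tool",n@Rt)
o=(np.array([.4865,-.229,.0595])-e)@Rc; u,v=K[0,0]*o[0]/o[2]+K[0,2],K[1,1]*o[1]/o[2]+K[1,2]; print("ring pred px",u,v)
u,v=int(u),int(v); v=min(max(v,70),410); print(u-100,v-70)
cv2.imwrite("pics/w4.png",cv2.resize(im[v-70:v+70,u-100:u+100],None,fx=4,fy=4,interpolation=cv2.INTER_CUBIC))
```

```text
bias [-0.3392  0.4683 -1.2812]
11.6 [ 0.442  -0.2272  0.1573] [0.1524 0.6905 0.6902 0.1538]
0.01 205 [ 0.0006 -0.0135] [0.0131 0.0123]
0.015 192 [-0.0001 -0.014 ] [0.0134 0.0126]
0.02 116 [ 0.0035 -0.0131] [0.0128 0.0105]
0.025 13 [ 0.0063 -0.0099] [0.0121 0.0101]
0.03 36 [ 0.0063 -0.0081] [0.01   0.0049]
0.035 101 [ 0.0031 -0.0101] [0.0097 0.008 ]
0.04 97 [ 0.0004 -0.011 ] [0.0102 0.0081]
0.045 92 [ 0.0015 -0.0106] [0.0099 0.0082]
0.05 87 [ 0.0006 -0.0107] [0.0099 0.0086]
0.055 69 [ 0.001  -0.0109] [0.0096 0.0082]
0.06 1 [0.0047 0.0069] [0.0047 0.0069]
13569 [ 0.4768 -0.2104  0.0549] [-0.4238 -0.0007  0.9058] in tool [ 0.0011 -0.001  -1.    ]
ring pred px 319.700795081987 240.8995520548724
219 170
```

View pics/w4.png

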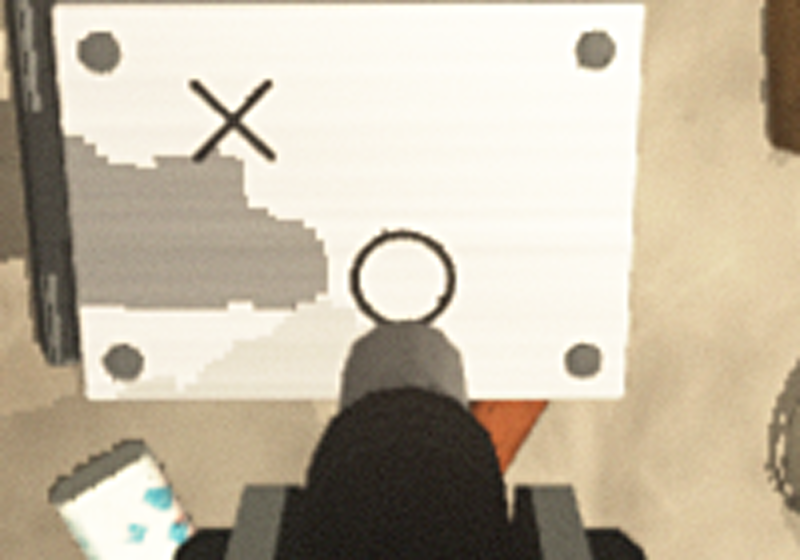

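The crop shows the ring centred at (403,280), within a pixel of where I predicted it. The tool is square to the face to within about 0.1 degrees. Closing in along the tool axis.

>>> {"api": "play_rows", "payload": {"steps": [[[-1,0,6,0,0,0],[-1,0,15,0,0,0],[-1,0,24,0,0,0],[-1,0,31,0,0,0],[-1,0,35,0,0,0],[-1,0,36,0,0,0],[-1,0,36,0,0,0],[-1,0,36,0,0,0],[-1,0,36,0,0,0]]]}}

```text
time: 12.4
tool_pos: [0.4569, -0.2294, 0.1248]
tool_rot: [0.153, 0.691, 0.689, 0.154]
contact_force: [-0.6, 0.6, -0.9]
gripper_width: 0.288
grasp_force: 59.3
```

Run:
```python
from h import *
f=[]
for i in range(10):
    s=manip.state(); f.append(s["contact_force"]); vision.grab_frame("side")
n=np.array([-.4238,-.0007,.9058]); c=np.array([.4768,-.2104,.0549])
print(s["time"],s["tool_pos"],np.mean(f,0),"n-force",np.mean(f,0)@n,"dist",(s["tool_pos"]-c)@n)
```

```text
12.85 [ 0.45665779 -0.22917937  0.12432974] [-0.03181777  0.11924062 -1.26152772] n-force -1.12929090935818 dist 0.0714388694253092
```

>>> {"api": "play_rows", "payload": {"steps": [[[0,0,1.5,0,0,0],[0,0,3,0,0,0],[0,0,4,0,0,0],[0,0,5,0,0,0],[0,0,6,0,0,0],[0,0,7,0,0,0],[0,0,7,0,0,0],[0,0,7,0,0,0],[0,0,7,0,0,0]]]}}

```text
time: 13.65
tool_pos: [0.4596, -0.2292, 0.118]
tool_rot: [0.152, 0.691, 0.69, 0.154]
contact_force: [-1.9, 0.9, 0.5]
gripper_width: 0.294
grasp_force: 59.6
```

```bash
cat > f.py <<'E'
from h import *
f=[]
for i in range(14):
    s=manip.state(); f.append(s["contact_force"]); vision.grab_frame("side")
n=np.array([-.4238,-.0007,.9058]); c=np.array([.4768,-.2104,.0549])
print(s["time"],s["tool_pos"],np.mean(f,0),"n-force",np.mean(f,0)@n+1.13,"dist",(s["tool_pos"]-c)@n,s["tool_rot"])
E
python3 f.py
```

```text
14.3 [ 0.4596485  -0.22915585  0.11794595] [-1.92855398  0.10412443  0.61284526] n-force 2.50236352610794 dist 0.06438895762031929 [0.15250416 0.69120329 0.68947438 0.15364104]
```

>>> {"api": "play_rows", "payload": {"steps": [[[0,0,1.1,0,0,0],[0,0,1.1,0,0,0],[0,0,1.1,0,0,0],[0,0,1.1,0,0,0],[0,0,1.1,0,0,0],[0,0,1.1,0,0,0]]]}}

```text
time: 14.85
tool_pos: [0.4601, -0.2292, 0.117]
tool_rot: [0.153, 0.691, 0.689, 0.154]
contact_force: [-2.3, -0.7, 1.6]
gripper_width: 0.289
grasp_force: 59.6
```

```bash
python3 f.py
python3 - <<'E'
from h import *
im=vision.grab_frame("side")[0]; a=im[260:370,260:380]; b=vision.grab_frame("wrist")[0][185:295,260:380]
cv2.imwrite("pics/fin.png",cv2.resize(np.hstack([a,b]),None,fx=3.3,fy=4*.825,interpolation=cv2.INTER_CUBIC))
E
```

```text
15.5 [ 0.46011448 -0.22917575  0.11695857] [-1.9949388  -0.14497918  1.39838541] n-force 3.2422140537906374 dist 0.0632971161736991 [0.15249365 0.69123548 0.68944105 0.15365624]
```

View pics/fin.png

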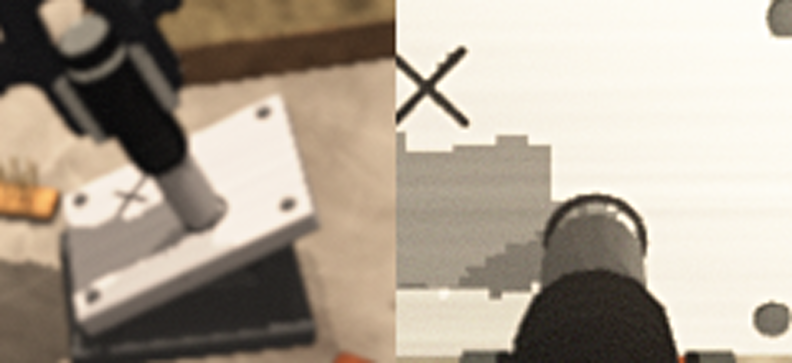

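The final crop shows the barrel centred in the ring, at (593,240) in the wrist half, and square to the plate. The push is 3.2 N, so the tip is about 4 mm in. Handing in.

```bash
python3 -c "
from plant import order
print(order.job_done())"
```

```text
the job is handed in; nothing more can be done
None
```

I pressed the probe upright on the middle of the round block at about 3.3 N for over a second, then set its tip in the ring, square to the plate and held at about 3.2 N (roughly 4 mm pushed in). The job was handed in at about 15.6 s; no verdict came back.

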